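Tip the tall sample bar and shut the scale's draught cover

ROBOT

A 7-joint arm with a two-finger parallel gripper is mounted at the origin on the work surface. World frame = base frame: x ahead of the robot, y to its left, z up, the work surface at z = 0. Lengths are in m, angles in rad, forces in N, time in s.
With the tool pointing down it reaches from about 0.35 to 0.9 m from the base axis. Payload 8.1 kg.
Tool frame: the origin (TCP) lies at the very end of the fingers, on their centre line; the grasp point (between the pads) lies 19 mm behind it (arm.pinch_z is the distance from the TCP to the grasp point, in m); z points along the fingers, y is the line along which they close (so a half turn about z gives the same grasp; the last joint's range is limited). The gripper opens to 85 mm and grips with 20 to 120 N. Pads are 22 mm wide; open, the fingers measure 114 mm over their backs; the gripper's body (76 mm by 85 mm) begins 54 mm behind the grasp point. The pads swing forward as they close: fully open they stand 13 mm farther back than shut.
Start: joints at [-1.21, 0.434, 0.025, 1.573, -0.012, 1.134, -0.075], TCP at [0.28, 0.559, 0.231] pointing down, gripper open.
Joint ranges: [-2.62, 2.62], [-0.44, 2.09], [-1.27, 1.32], [0.08, 2.57], [-1.32, 4.46], [0.12, 2], [-2.74, 2.74]. Speed limits (rad/s): [2.22, 2.22, 3.01, 3.01, 3.14, 3.14, 3.14].

INTERFACE

Orientations are given as a unit quaternion [x, y, z, w].
In Python, from station import arm, vision gives the robot as it stands. Calls block until the motion is done:
- arm.move_to(position, orientation): joint-space move of the TCP to a pose.
- arm.move_l(position, orientation=None, vel=0.15, max_force=None): straight line of the TCP; orientation=None keeps the orientation; vel is the mean speed in m/s. With max_force (N) it stops when the force on the tool has changed by that much, and returns True; else False.
- arm.move_joints(angles): joint-space move.
- arm.gripper_to(opening, newtons=None): finger opening in m; newtons is the grip in N (None keeps the last); returns when the fingers have stopped.
- arm.sleep(seconds).
- arm.solve_ik(position, orientation): joint angles nearest the present ones, or None.
- arm.state(): the state.
- vision.snapshot(name): name is "scene" or "top" or "wrist"; returns a dict with "image" (480x640x3 uint8, blue, green, red), "camera_matrix" (3x3 intrinsics, pixels), "world_from_camera" (4x4, takes a point from camera to world coordinates). Camera axes: x right, y down, z forward; pixel columns grow to the right and rows downward; lengths in m; the calibration is good to about 2 mm. The wrist camera is an equidistant fisheye: a pixel r from the principal point sees the ray r / f radians off the axis. A picture is of the moment at which its call begins. There is no depth.
A pose or a line that the arm cannot do raises arm.PlanningError and nothing moves.
- arm.close_job(): hands the job in; it is judged then, once.
The state is a dict: "clock": time; "q": joint angles; "dq": joint speeds; "joint_torque": joint torques, N m; "tcp_pos": TCP position; "tool_rot": TCP orientation; "wrist_force": force on the tool from outside, world axes, zero at the start; "torque": the same for the moment, N m; "gripper_width": finger opening in m; "grasp_force": force on a finger pad.
Only numpy, scipy, OpenCV 4.12 (cv2) and the standard library are available. Lean on these libraries where they do the work, as an engineer would, in place of code of your own. Each camera call takes 0.05 s, during which the arm holds its last target. There are 200 camera calls.

TASK

The square steel bar standing on end in the weighing well of the counting scale is too tall for the cover: push it over so that it lies flat on the pan while the cover is still open, then push the cover fully shut over it, and last press the large round key on the scale down and let it come up again. Do it all by pushing with the fingertips: do not pick the bar up, keep the short round sleeve beside it standing on the pan, and do not press the small key or disturb anything else.

Things in the scene. Friction and masses are not known exactly. Their poses are not given: they have to be found in the camera images.
- scale: Fixed counting scale, cream, 260 x 330 mm, 50 mm high. Origin: on the bench under the centre of its well; axes as the world's but for yaw. Well: open-topped, inside 220 (x) by 190 mm (y), centred; steel pan 55 mm above the bench; grey walls 5 mm thick, tops 100 mm above the bench. A shoulder 50 mm high at y = -100 to -220 mm carries two keys and a bolt.
- bar: Square dark steel bar 26 x 26 x 100 mm, 0.4 to 0.65 kg, loose, standing on end on the pan, near the -x or +x end of the well, sides within 0.2 rad of the scale's axes. The sleeve is near the other end, on the other side in y, so the bar has room to fall along the scale's x to the well's middle, past the sleeve. Origin: centre of the end it stands on; z runs along its length.
- bar_mid (a point): Centre of the steel bar, 50 mm along its z from its origin.
- sleeve: Short round dark steel sleeve, outside diameter 32 mm, bore 18 mm, 32 mm tall, standing on the pan; it fits under the cover and is to stay standing. Origin: centre of its underside; z along its axis, up.
- lid (a joint): Angle (rad) of the scale's draught cover: 0 = fully shut, flat on the well's walls; 1.57 = upright; starts open at 1.62 to 1.8; stop at 1.9. The hinge is stiff, so the cover stays where it is left; pushing at its free edge takes about 1 to 4 N all the way down.
- lid_hinge (a point): Middle of the cover's hinge line, along the scale's x on the well's left (+y) wall, at scale y = +100 mm, 101 mm above the bench. The cover: aluminium frame 236 mm along the hinge, 205 mm from hinge to free edge, 7 mm thick, strips 22 mm wide round a clear pane. Open, it stands on the well's +y side; it shuts by swinging to the scale's -y and down.
- lid_edge (a point): Middle of the cover's free edge, on its outer face (the face that is on top when shut and faces the scale's +y when upright), 205 mm from the hinge line.
- key (a joint): Travel (m) of the large round key: 0 = up, 0.006 = fully down; spring-loaded, about 4.5 N to push fully down, comes up by itself.
- key_top (a point): Centre of the top of the large round grey key (32 mm across), on the scale's right (-y) shoulder at scale x = -25 mm, y = -160 mm; its top is 72 mm above the bench; pressed straight down.
- small_key (a joint): Travel (m) of the small round key (16 mm across), on the same shoulder at scale x = -95 mm, y = -160 mm, top 71 mm above the bench; 0 = up, 0.005 = fully down. Not to be pressed.
- bolt_up: Steel hex bolt standing on its head on the rubber patch of the scale's right shoulder, scale x about +75 mm; head 35 mm across corners and 12 mm high, shank 18 mm thick, 60 mm tall overall. Origin: centre of its underside. To be left alone.
- carton: Open cardboard tray 120 x 90 x 50 mm, loose on the bench; origin: centre of its underside. To be left alone.
- jar: Jar with a white cap, 60 mm across, 85 mm tall; origin: centre of its underside. To be left alone.
- tape: Paper tape roll lying flat, 90 mm across, 24 mm high; origin: centre of its underside. To be left alone.
- gauge_block: Flat dark steel block 90 x 45 x 30 mm; origin: centre of its underside. To be left alone.
- screwdriver: Screwdriver lying on the bench; to be left alone.
Not all that is in view belongs to the job. What is shaped like the bar but blue is not meant.

How it is judged:
On the way, in this order (a step that is already met when the one before it is completed fails the run):
1. the bar lies flat on the pan while the cover is still open (above 1.2 rad) (angle between bar's own z axis and vertical between 1.45 and 1.69 rad and height (world z) of bar_mid between 0.055 and 0.08 m and x of bar_mid in the frame of scale between -0.11 and 0.11 m and y of bar_mid in the frame of scale between -0.095 and 0.095 m and value of joint lid above 1.2 rad), for 0.2 s.
2. the cover is fully shut (value of joint lid below 0.05 rad and angle between bar's own z axis and vertical between 1.45 and 1.69 rad and height (world z) of bar_mid between 0.055 and 0.08 m and x of bar_mid in the frame of scale between -0.11 and 0.11 m and y of bar_mid in the frame of scale between -0.095 and 0.095 m), for 0.2 s.
3. the large key is pressed down with the cover shut (value of joint key above 0.0045 m and value of joint lid below 0.05 rad), for 0.1 s.
At the end, for the whole second after the job is handed in: The bar lies flat on the pan (within 0.12 rad of level) inside the well and at rest, the cover is shut to within 0.05 rad, both keys are up, and the sleeve and the bolt on the shoulder stand upright (within 0.15 rad) (all of step 2 and value of joint each of key, small_key below 0.0015 m and angle between each of sleeve, bolt_up's own z axis and vertical below 0.15 rad and height (world z) of sleeve below 0.062 m and linear speed of bar below 0.02 m/s); the robot touches nothing.
It fails at once if the bar is lifted or carried (its middle more than 75 mm, or its foot more than 45 mm, above the pan) (height (world z) of bar_mid above 0.13 m or height (world z) of bar above 0.1 m).
It fails at once if the sleeve is knocked over or lifted (angle between sleeve's own z axis and vertical above 0.6 rad or height (world z) of sleeve above 0.075 m).
It fails at once if the small key is pressed (value of joint small_key above 0.003 m).
It fails at once if another thing is moved by more than 30 mm or the bolt on the shoulder is tipped (distance of any of bolt_up, carton, jar, tape, gauge_block, screwdriver from where it was at the start of the episode above 0.03 m or angle between bolt_up's own z axis and vertical above 0.5 rad).
It also fails if it takes over 59 s, if anything falls off the work surface, if the arm or the gripper's body presses on something with over 40 N, if the wrist force passes 120 N, or if a joint passes its speed limit or range.

## Working session

There is one attempt and no reset: what is moved stays moved. The work goes in short steps, each a Python script; the robot and the scene stay as the last script left them, time stands still between calls to the robot, and variables do not carry over. Pictures are saved under pics/ and viewed, at most 10 in all, crops included, and the job is handed in when it is done.

```bash
mkdir -p pics; ls
python3 - <<'E'
from station import arm, vision
import cv2, numpy as np
for n in ("scene","top"):
    s=vision.snapshot(n); cv2.imwrite(f"pics/{n}0.png",s["image"]); np.savez(f"{n}0.npz",**s)
    print(n,s["camera_matrix"].tolist(),np.round(s["world_from_camera"],3).tolist())
s=arm.state(); print(s)
E
```

```text
pics
scene [[611.7749661741015, 0.0, 318.2134458803825], [0.0, 611.7749661741015, 244.66773691401625], [0.0, 0.0, 1.0]] [[0.061, 0.831, -0.553, 1.391], [0.998, -0.046, 0.041, -0.077], [0.009, -0.554, -0.832, 1.368], [0.0, 0.0, 0.0, 1.0]]
top [[463.6496527305492, 0.0, 318.21536022018694], [0.0, 463.6496527305492, 242.41713378436728], [0.0, 0.0, 1.0]] [[0.027, -0.995, 0.098, 0.416], [-0.999, -0.025, 0.022, -0.01], [-0.02, -0.098, -0.995, 1.146], [0.0, 0.0, 0.0, 1.0]]
{'clock': 0.1, 'q': array([-1.20957644,  0.43516594,  0.02500061,  1.5740148 , -0.01162852,
        1.1339933 , -0.07511314]), 'dq': array([-2.85811477e-05, -1.75720054e-03, -4.64060589e-04, -1.38043878e-03,
       -1.37068640e-04, -1.56422552e-03,  8.33290445e-04]), 'joint_torque': array([ 2.78814448e-03, -6.71753526e+01,  1.02801081e+00, -3.16899383e+01,
        1.57229154e-02,  7.36543938e-03, -9.58335171e-07]), 'tcp_pos': array([0.27945351, 0.55853413, 0.23059354]), 'tool_rot': array([ 2.29894714e-01,  9.73215241e-01, -7.09820454e-04, -1.07810914e-04]), 'wrist_force': array([ 0.90349389, -0.12617326, -0.22930832]), 'torque': array([ 0.01576646, -0.01575089,  0.00093998]), 'grasp_force': 0.0, 'gripper_width': 0.08532277655362323}
```

View pics/top0.png

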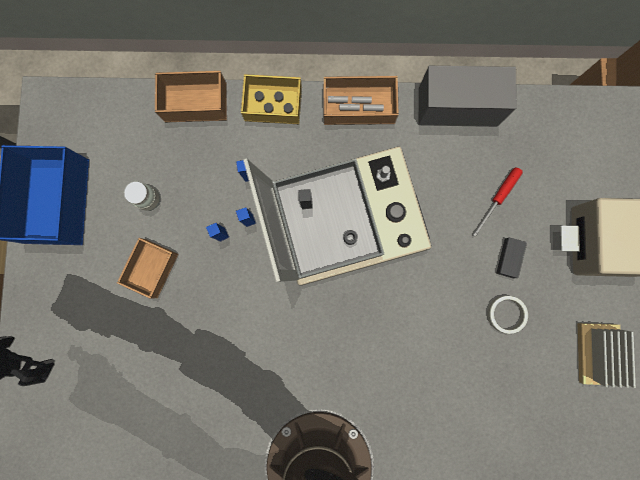

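View pics/scene0.png

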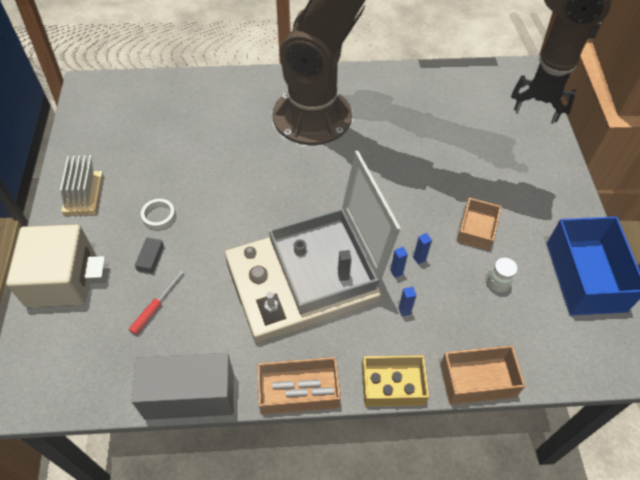

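The bar could be confused with these, by top-image pixel:
- Dark square post at (305,199).
- Blue posts at (242,170), (245,216) and (216,231).
- Dark round sleeve at (350,237).
- Dark gauge block at (511,257).

I choose the dark square post inside the well at (305,199). Next is a close crop to check it.

Run:
```python
import cv2
a=cv2.imread("pics/top0.png")[140:290,235:435]; cv2.imwrite("pics/c1.png",cv2.resize(a,None,fx=4,fy=4,interpolation=cv2.INTER_CUBIC))
a=cv2.imread("pics/scene0.png")[150:345,220:420]; cv2.imwrite("pics/c2.png",cv2.resize(a,None,fx=3,fy=3,interpolation=cv2.INTER_CUBIC))
```

```text
(no output)
```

View pics/c1.png

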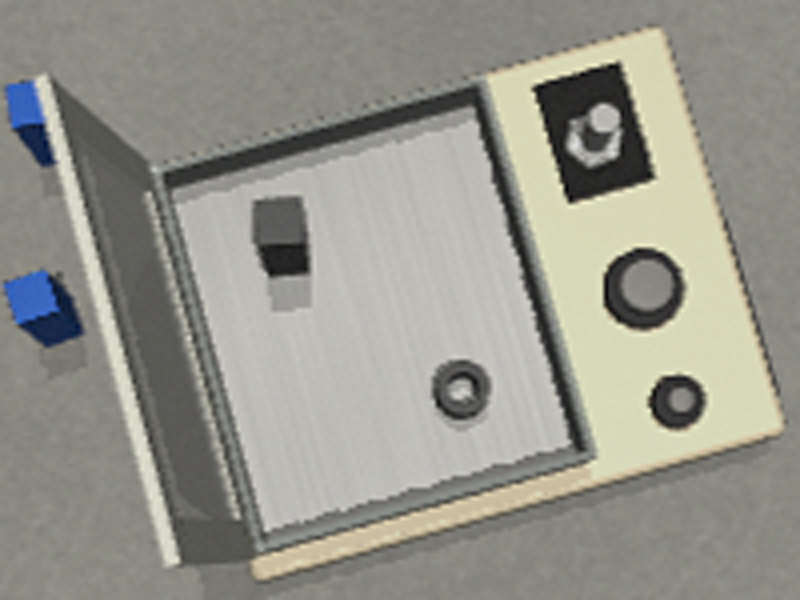

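View pics/c2.png

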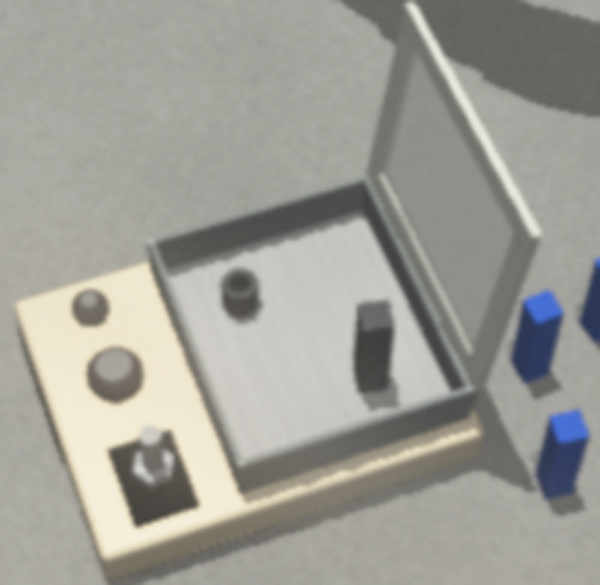

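The crops show the dark square bar upright in the well, with its top at c1 (281,219). It is near the scale's +x/+y corner. The sleeve is at c1 (462,388), on the -x/-y side, and the blue posts stand outside behind the lid.

```bash
cat > geo.py <<'E'
import numpy as np
from scipy.optimize import least_squares
D={n:dict(np.load(f"{n}0.npz")) for n in("scene","top")}
def px(n,p): return np.array(p,float)/4+[235,140] if n=="top" else np.array(p,float)/3+[220,150]
def proj(n,P):
    c=D[n]; T=np.linalg.inv(c["world_from_camera"]); q=T[:3,:3]@P+T[:3,3]; u=c["camera_matrix"]@q; return u[:2]/u[2]
def onz(n,p,z):
    c=D[n]; T=c["world_from_camera"]; r=T[:3,:3]@np.linalg.inv(c["camera_matrix"])@np.r_[px(n,p),1]; o=T[:3,3]; return o+r*(z-o[2])/r[2]
def S(v,P): c,s=np.cos(v[2]),np.sin(v[2]); return np.array([v[0]+c*P[0]-s*P[1],v[1]+s*P[0]+c*P[1],P[2]])
def Sinv(v,P): c,s=np.cos(v[2]),np.sin(v[2]); d=P[:2]-v[:2]; return np.array([c*d[0]+s*d[1],-s*d[0]+c*d[1],P[2]])
K=[((-.025,-.16,.072),(646,285),(115,370)),((-.095,-.16,.071),(682,400),(92,303)),
((.115,-.1,.1),(487,76),(240,468)),((-.115,-.1,.1),(593,455),(150,245)),((.115,.1,.1),(158,168),(473,392)),((-.115,.1,.1),(262,548),(368,183)),
((.13,-.22,.05),(660,28),(105,558)),((-.13,-.22,.05),(782,432),(18,303))]
def lid(a,x): # outer-face edge point; hinge y=.1,z=.101
    return np.array([x,.1-.205*np.cos(a),.101+.205*np.sin(a)])
def res(v):
    r=[]
    for P,t,s in K: r+=list(proj("top",S(v,np.array(P)))-px("top",t))+list(proj("scene",S(v,np.array(P)))-px("scene",s))
    return np.array(r)
f=least_squares(res,[.55,0,.2],loss="soft_l1"); v=f.x
if __name__=="__main__":
    print(v,np.round(res(v).reshape(-1,4),1).tolist())
    lp=[("top",(42,76),.118),("top",(170,565),-.118),("scene",(408,5),-.118),("scene",(538,236),.118)]
    print("lid",least_squares(lambda a:np.concatenate([proj(n,S(v,lid(a[0],x)))-px(n,p) for n,p,x in lp]),[1.7]))
    tri=lambda a,b:least_squares(lambda P:np.r_[proj("top",P)-px("top",a),proj("scene",P)-px("scene",b)],[.6,0,.1])
    for nm,a,b in(("bartop",(281,219),(374,314)),("sleevetop",(462,387),(240,280))):
        r=tri(a,b); print(nm,r.x,Sinv(v,r.x),np.abs(r.fun).max())
    for n,ps in(("top",[(252,201),(303,197),(308,238),(258,242)]),("scene",[(360,303),(390,302),(393,325),(356,327)])):
        Q=[Sinv(v,onz(n,p,.155)) for p in ps]; print(n,np.round(Q,4).tolist(),np.mean(Q,0))
    print("sleeve",Sinv(v,onz("top",(462,388),.087)),Sinv(v,onz("scene",(240,280),.087)))
    print(Sinv(v,onz("top",(595,137),.062)))
E
python3 geo.py
```

```text
[ 0.57803765 -0.0054071   0.29506064] [[-0.6, -0.8, -0.4, -2.4], [-1.1, -0.8, -0.9, -2.1], [-1.2, -1.5, -0.5, -0.7], [0.2, -0.3, -0.7, -2.1], [-2.7, -1.5, 0.5, -0.8], [-2.6, 0.1, 0.1, -3.1], [0.4, -2.7, -1.1, 0.3], [1.1, -0.4, -1.9, -1.7]]
lid      message: Both `ftol` and `xtol` termination conditions are satisfied.
     success: True
      status: 4
         fun: [-7.285e-01 -1.658e+00 -2.679e-01 -1.409e+00  4.614e-01
               -8.256e-01 -6.246e-01  1.112e-01]
           x: [ 1.699e+00]
        cost: 3.317130832633667
         jac: [[-1.028e+02]
               [ 3.280e+01]
               [-1.067e+02]
               [ 3.014e+01]
               [ 8.009e+01]
               [-1.459e+01]
               [ 8.557e+01]
               [-1.970e+01]]
        grad: [ 1.862e-07]
  optimality: 1.8618473784925982e-07
 active_mask: [ 0.000e+00]
        nfev: 4
        njev: 4
bartop [0.61671994 0.04353468 0.15311293] [0.05124278 0.035578   0.15311293] 0.30653894014886873
sleevetop [ 0.53466422 -0.05953106  0.08729703] [-0.05723816 -0.03917207  0.08729703] 0.36017262701670916
top [[0.0645, 0.0476, 0.155], [0.0591, 0.0203, 0.155], [0.0366, 0.0237, 0.155], [0.0418, 0.0504, 0.155]] [0.05048955 0.03548097 0.155     ]
scene [[0.0392, 0.0292, 0.155], [0.0464, 0.0518, 0.155], [0.0672, 0.0459, 0.155], [0.0589, 0.018, 0.155]] [0.05293593 0.03623001 0.155     ]
sleeve [-0.05803625 -0.03973878  0.087     ] [-0.05707596 -0.03827308  0.087     ]
[ 0.06759195 -0.15851885  0.062     ]
```

The triangulated heights check out: bar top 0.153 against 0.155 expected, sleeve top 0.087 against 0.087. The lid is at 1.70 rad. The bar is at scale (0.052, 0.036), yawed about -0.2 rad relative to the scale. Next I topple it.

```bash
cat > h.py <<'E'
import numpy as np, cv2
from station import arm, vision
from geo import v,S
def Q(phi): return [np.cos(phi/2),np.sin(phi/2),0,0]   # tool down, tool x at world angle phi
def W(x,y,z): return S(v,np.array([x,y,z]))
def info(t): s=arm.state(); print(t,round(s["clock"],2),np.round(s["tcp_pos"],4),np.round(s["wrist_force"],1))
def pic(cam,nm,box,f):
    x0,x1,y0,y1=box; a=vision.snapshot(cam)["image"][y0:y1,x0:x1]; cv2.imwrite(f"pics/{nm}.png",cv2.resize(a,None,fx=f,fy=f,interpolation=cv2.INTER_CUBIC))
E
python3 - <<'E'
from h import *
arm.gripper_to(0.0)
c=W(.052,.036,0); yaw=v[2]-.2; d=np.array([np.cos(yaw),np.sin(yaw),0]); q=Q(yaw+np.pi)
p=lambda s,z: c*[1,1,0]+d*s+[0,0,z]
s=arm.state(); arm.move_l(s["tcp_pos"]+[0.05,-.05,.17],vel=.3)
arm.move_to(p(.05,.42),q); info("above")
arm.move_l(p(.05,.145),vel=.25); info("down")
print(arm.move_l(p(.022,.145),vel=.05,max_force=15)); info("contact?")
print(arm.move_l(p(-.02,.145),vel=.06,max_force=15)); info("pushed")
arm.sleep(.5)
pic("top","t1",(235,435,140,290),3)
E
```

```text
above 3.68 [0.6669 0.0504 0.4198] [-0.2  0.2 -0.1]
down 4.93 [0.668  0.049  0.1465] [ 0.4 -0.8  0.2]
False
contact? 5.64 [0.6394 0.0464 0.1452] [ 0.8  1.  -0.9]
False
pushed 6.49 [0.5977 0.0424 0.1451] [-0.3 -0.1 -0. ]
```

View pics/t1.png

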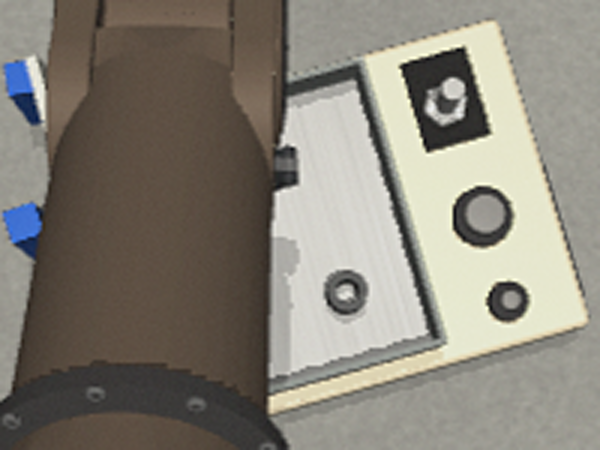

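The arm hides the bar here. I'll lift, move behind the lid and look again.

Run:
```python
from h import *
s=arm.state(); arm.move_l(s["tcp_pos"]+[0,0,.28],vel=.3)
arm.move_to(W(0,.20,.43),Q(v[2]+np.pi)); info("behind")
pic("scene","s1",(180,440,130,345),3)
```

```text
behind 8.82 [0.5194 0.1861 0.4291] [ 1.2 -0.6 -0.5]
```

View pics/s1.png

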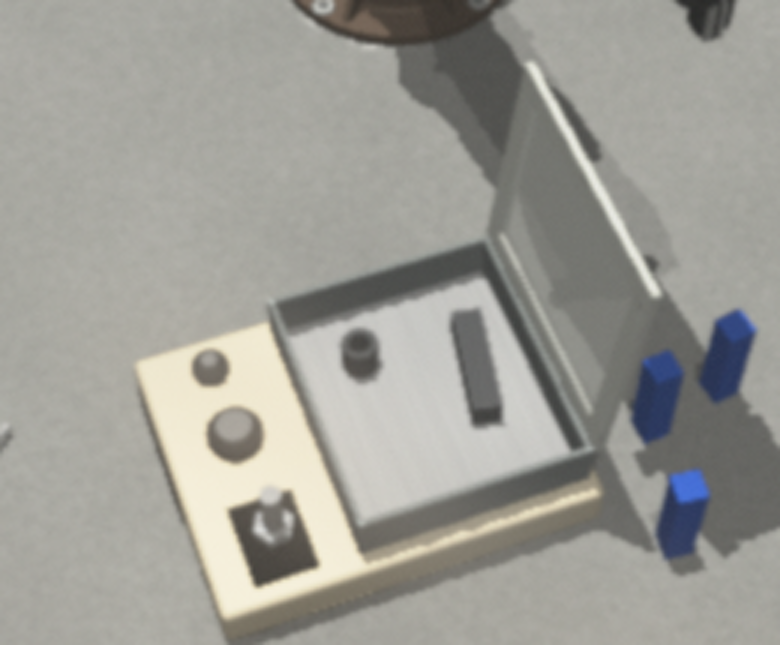

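The bar now lies flat in the well at s1 (476,368). The sleeve is standing at (361,355) and the lid is still open. Next I close the lid along its arc.

Run:
```python
from h import *
arm.move_l(W(0,.20,.283),vel=.25); info("down")
r=.19; w=.015
for a in np.linspace(1.75,0.08,13):
    hit=arm.move_l(W(0,.1-r*np.cos(a)+w,.103+r*np.sin(a)),vel=.12,max_force=25); info(f"{a:.2f} {hit}")
    if hit: break
else:
    print(arm.move_l(W(0,-.075,.095),vel=.04,max_force=10)); info("press"); arm.sleep(.3)
    info("held")
```

```text
down 9.61 [0.5208 0.1855 0.284 ] [ 0.1 -0.4  0.5]
1.75 False 10.19 [0.5348 0.1376 0.2904] [-0.2  0.5 -0. ]
1.61 False 10.56 [0.5423 0.1123 0.2928] [-0.2  0.   0.3]
1.47 False 10.93 [0.5499 0.087  0.2919] [0.1 0.7 0. ]
1.33 False 11.29 [0.5574 0.062  0.2875] [-0.4  1.2 -0.1]
1.19 False 11.66 [0.5647 0.038  0.2796] [ 0.7  0.  -0.1]
1.05 False 12.03 [0.5717 0.015  0.2681] [-0.2  0.8 -0.6]
0.92 False 12.39 [ 0.578  -0.0061  0.2535] [-0.8  0.8  0.2]
0.78 False 12.76 [ 0.5837 -0.0252  0.2359] [-0.1  0.8  0.3]
0.64 False 13.12 [ 0.5887 -0.0418  0.2156] [-0.3 -0.2 -0.9]
0.50 False 13.49 [ 0.5928 -0.0553  0.1935] [-0.   1.9 -0. ]
0.36 False 13.86 [ 0.5961 -0.0655  0.1696] [-0.4  0.2  0. ]
0.22 False 14.22 [ 0.5983 -0.0727  0.1444] [ 0.3 -0.1  0.5]
0.08 False 14.59 [ 0.5995 -0.0764  0.1184] [-0.2 -0.8  0.6]
True
press 15.0 [ 0.6007 -0.077   0.1066] [-2.8  0.1  9.4]
held 15.3 [ 0.6006 -0.0769  0.1066] [-2.5 -0.4 10.9]
```

Run:
```python
from h import *
s=arm.state(); arm.move_l(s["tcp_pos"]+[0,0,.08],vel=.25)
arm.move_l(W(-.025,-.16,.19),vel=.25); info("key above")
pic("scene","s2",(180,440,130,345),3)
```

```text
key above 16.28 [ 0.5996 -0.1665  0.1884] [-1.2  1.4 -0.9]
```

View pics/s2.png

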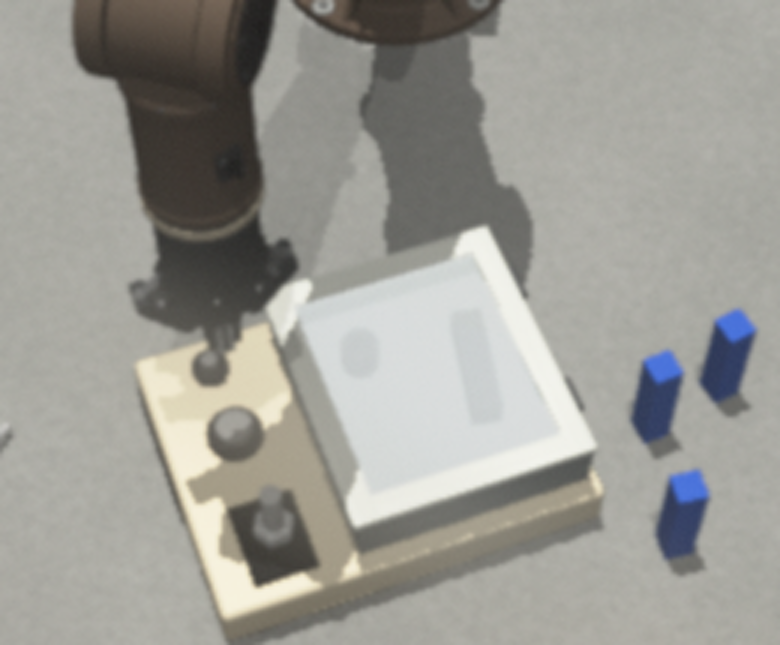

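The lid is flat shut with the bar and sleeve visible under the pane, at (476,365) and (360,352). The large key is at (235,432). Now I press it.

Run:
```python
from h import *
arm.move_l(W(-.025,-.16,.085),vel=.15); info("near")
print(arm.move_l(W(-.025,-.16,.060),vel=.02,max_force=9)); info("press"); arm.sleep(.4); info("held")
arm.move_l(W(-.025,-.16,.22),vel=.2)
arm.move_to(W(-.2,-.3,.35),Q(v[2]+np.pi)); arm.sleep(.3); info("clear")
pic("scene","s3",(180,440,130,345),3)
```

```text
near 17.18 [ 0.6012 -0.1656  0.0857] [-0.3 -0.   0.8]
True
press 18.09 [ 0.6006 -0.1658  0.0662] [-2.   0.9  6.5]
held 18.49 [ 0.6006 -0.1658  0.0661] [-0.9  0.9  8.3]
clear 20.73 [ 0.4745 -0.3497  0.3494] [-1.2 -1.1  0.3]
```

View pics/s3.png

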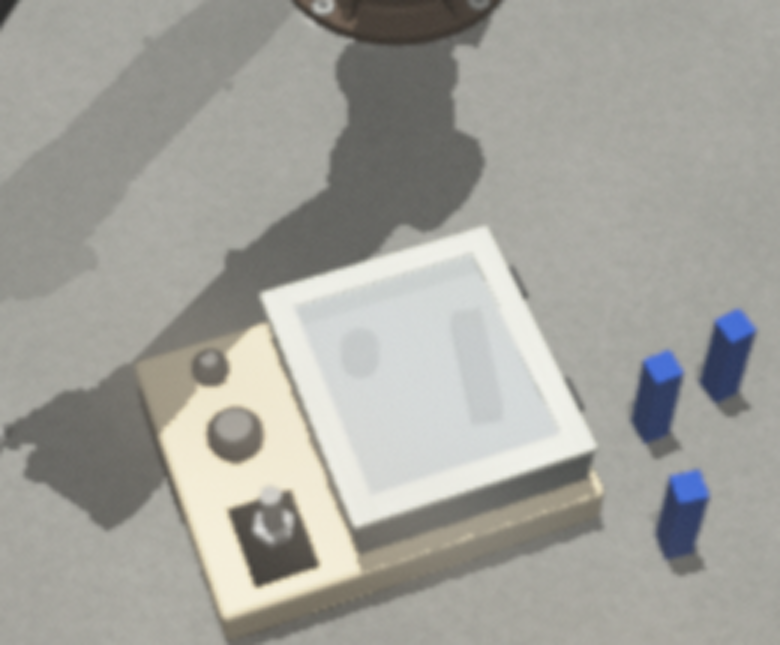

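The cover is shut and both keys are up, at (210,366) and (235,432). The bolt is upright at (272,520), the bar is flat, and the arm is clear. The press stopped at z = 0.066 with 8 N, which is full travel.

```bash
python3 -c "
from station import arm
print(arm.close_job())"
```

```text
the job is handed in; nothing more can be done
None
```

I pushed the bar over flat, shut the cover over it, and pressed and released the large key. The job was handed in after about 21 s of the 59 s allowed, and the final picture showed the sleeve, bolt and small key undisturbed; the judge's result was not returned.

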